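Pin the lid back on the vial case

ROBOT

A 7-joint arm with a two-finger parallel gripper is mounted at the origin on the work surface. World frame = base frame: x ahead of the robot, y to its left, z up, the work surface at z = 0. Lengths are in m, angles in rad, forces in N, time in s.
With the tool pointing down it reaches from about 0.35 to 0.9 m from the base axis. Payload 19.9 kg.
Tool frame: the origin (TCP) lies midway between the tips of the shut fingers; the grasp point (between the pads) lies 19 mm behind it (arm.grip_depth is the distance from the TCP to the grasp point, in m); x points along the fingers, y is the direction in which the jaws open and shut, and the axes are right-handed (so a half turn about x gives the same grasp; the last joint's range is limited). The gripper opens to 94 mm and grips with 3 to 60 N. Pads are 16 mm wide; open, the fingers measure 119 mm over their backs; the gripper's body (75 mm by 177 mm) begins 78 mm behind the grasp point.
Start: joints at [-1.262, 0.417, -0.01, 1.614, 0.005, 1.111, -0.053], TCP at [0.215, 0.587, 0.205] pointing down, gripper open.
Joint ranges: [-2.81, 2.81], [-0.39, 2.02], [-1.27, 1.25], [0.06, 2.57], [-1.19, 4.33], [0.19, 2], [-2.82, 2.82]. Speed limits (rad/s): [1.89, 1.89, 2.39, 2.39, 3.01, 3.01, 3.01].

INTERFACE

Orientations are given as a unit quaternion [x, y, z, w].
In Python, from station import arm gives the robot as it stands. Calls block until the motion is done:
- arm.goto(position, orientation): joint-space move of the TCP to a pose.
- arm.move_straight(position, velocity=0.15, frame=None): straight line of the TCP; frame=None keeps the orientation; velocity is the mean speed in m/s.
- arm.move_joints(angles): joint-space move.
- arm.move_gripper(opening, strength=None): finger opening in m; strength is the grip in N (None keeps the last); returns when the fingers have stopped.
- arm.sleep(seconds).
- arm.inverse_kinematics(position, orientation): joint angles nearest the present ones, or None.
- arm.read_state(): the state.
- arm.grab_frame(name): name is "side" or "top"; returns (picture, depth): 420x560x3 uint8, blue, green, red; 420x560 float32, m along the optical axis (not along the pixel's ray), 0 where there is no reading.
- arm.camera_params(name): a dict with "mtx" (3x3 intrinsics, pixels), "R" (3x3) and "t" (3): a world point X has camera coordinates R X + t. Camera axes: x right, y down, z forward; pixel columns grow to the right and rows downward; lengths in m; the calibration is good to about 2 mm. A picture is of the moment at which its call begins. camera_params takes no time and is no camera call.
A pose or a line that the arm cannot do raises arm.Unreachable and nothing moves.
- arm.sign_off(): hands the job in, once; it reports no verdict.
The state is a dict: "time_s": time; "joint_positions": joint angles; "joint_velocities": joint speeds; "joint_efforts": joint torques, N m; "position": TCP position; "tool_rot": TCP orientation; "ft_force": force on the tool from outside, world axes, zero at the start; "wrist_torque": the same for the moment, N m; "finger_gap": finger opening in m.
Only numpy, scipy, OpenCV 4.12 (cv2) and the standard library are available. Lean on these libraries where they do the work, as an engineer would, in place of code of your own. Each camera call takes 0.05 s, during which the arm holds its last target.

TASK

Reattach the clear lid of the vial case: pick the loose hinge pin off its white rest and slide it through the aligned hinge knuckles from their open end until it is fully home, its grey grip up against the first knuckle, and let go. The lid already lies closed in place and must stay so; leave the glassware around it where it stands.

Things in the scene. Friction and masses are not known exactly. Their poses are not given: they have to be found in the camera images.
- vial_case: fixed open-topped aluminium case of amber vials, 110 x 110, walls 64 tall. Origin: centre of its underside on the bench. Its z is up; its y runs along the hinge, towards the open end of the hinge; its +x side carries the hinge. It turns about z only. (All sizes here are in mm.)
- hinge_mouth (a point): centre of the open end of the hinge bore, axes parallel to the case's; at (67, 55, 64) from the case's origin, flush with its +y end wall. The bore (round, 12 dia; steel knuckles 20 outer dia) runs level from here along -y: case knuckle 0 to 36 deep, lid's 39 to 71, case's 74 to 110, then a closed end. Beyond the mouth (+y) is free space.
- lid_center (a point): middle of the loose clear lid's plate (108 x 110 x 5, 220 g), which lies on the case with a lip inside its walls (1.2 play); nominally at (0, 0, 66.5) in the case's frame, axes parallel to the case's. It carries the middle knuckle and, away from the hinge, a low black lift bar (top 78 above the bench).
- pin_head (a point): hinge pin's grey grip: a block 18 wide (x), 50 long (y), reaching 9 above and 15 below the pin's axis; to be held by its 18 wide sides. The point lies on the axis, half-way along the grip, 25 from the shoulder where the shank begins. The pin's -y points to its tip, z up. Home: this point is 25 beyond the hinge mouth along the case's +y.
- pin_tip (a point): tip of the pin, 129 from pin_head along the pin's -y. The steel shank is 8 dia x 104 long, its last 9 tapering to 3.6 dia. The whole pin weighs about 60 g.
- pin_rest: fixed white rest, base 50 (x) x 90 (y), two notched uprights 53 tall at y = -35 and +35; notches 11 wide, 7 deep, open upward. Origin: centre of its underside on the bench. At the start the pin lies level along its y, axis 50 above the bench, grip overhanging the +y end (shoulder at y = 52) with free air below; lift it straight up.
- amber_bottle_mid (a point): amber glass bottle, 60 dia x 130 tall (mm); bystander, to be left alone. The point is on its axis half-way up.
- jar_mid (a point): clear glass jar with blue cap, 70 dia x 85 tall (mm); bystander, to be left alone. The point is on its axis half-way up.
- beaker_mid (a point): clear glass beaker, 66 dia x 75 tall (mm); bystander, to be left alone. The point is on its axis half-way up.
- small_vial_mid (a point): small amber vial with black cap, 26 dia x 48 tall (mm); bystander, to be left alone. The point is on its axis half-way up.
There are look-alikes about, which are no part of the job. There is more than one size of the vial_case; the job needs the smallest. What is shaped like the part that bears pin_head but orange is not meant.

How it is judged:
By the outcome, as a careful person would: the job done as asked, in the order asked, and still so for the second after the job is handed in, with the robot touching nothing.
It also fails if it takes over 46 s, if anything falls off the work surface, if the arm or the gripper's body presses on something with over 40 N, if the wrist force passes 120 N, or if a joint passes its speed limit or range.

## Working session

There is one attempt and no reset: what is moved stays moved. The work goes in short steps, each a Python script; the robot and the scene stay as the last script left them, time stands still between calls to the robot, and variables do not carry over. Pictures are saved under pics/ and viewed, and the job is handed in when it is done.

```bash
ls; mkdir -p pics
python3 - <<'E'
from station import arm
import cv2,numpy as np
for n in("top","side"):
    p,d=arm.grab_frame(n); np.savez(f"f_{n}.npz",p=p,d=d); cv2.imwrite(f"pics/{n}0.png",p)
    c=arm.camera_params(n); print(n,c["mtx"].tolist(),c["R"].tolist(),c["t"].tolist())
s=arm.read_state(); print(s, arm.grip_depth)
E
```

```text
pics
top [[541.8905742979745, 0.0, 276.49676155419183], [0.0, 541.8905742979745, 207.9519242695841], [0.0, 0.0, 1.0]] [[0.0036046930450333047, -0.9998579991696936, 0.016461703570044447], [-0.9916399027655782, -0.005697448172656687, -0.12891021033026945], [0.12898569467629153, -0.01585940038894336, -0.9915196266278229]] [0.014110658297275284, 0.48473702273009767, 1.357776360102312]
side [[453.1352774039908, 0.0, 279.0207189855899], [0.0, 453.1352774039908, 211.3851025372551], [0.0, 0.0, 1.0]] [[0.9747464604467175, -0.2231817183023266, -0.007697951819581652], [-0.16828803949152496, -0.7114653883964224, -0.6822727730739568], [0.14679398356436343, 0.6663384438328236, -0.7310571828932102]] [-0.44182948128492594, 0.16032176280123983, 1.0681583670624315]
{'time_s': 0.1, 'joint_positions': array([-1.26147732,  0.41791504, -0.01032888,  1.6140878 ,  0.00474428,
        1.11071111, -0.05300649]), 'joint_velocities': array([-0.00055217, -0.00155956, -0.00023808, -0.00265918, -0.0019714 ,
        0.00101752,  0.00188212]), 'joint_efforts': array([ 1.26437746e-03, -8.52587843e+01,  6.40267264e-01, -4.26705945e+01,
       -4.89264820e-02,  1.62669201e-02,  4.16719195e-05]), 'position': array([0.21468574, 0.58661752, 0.20489827]), 'tool_rot': array([ 0.12299514,  0.69628647, -0.12377003,  0.69623152]), 'ft_force': array([-0.10006228, -0.04278096, -0.29465408]), 'wrist_torque': array([ 0.00418292,  0.00601472, -0.04026818]), 'finger_gap': 0.09374327321769607} 0.0188
```

View pics/top0.png

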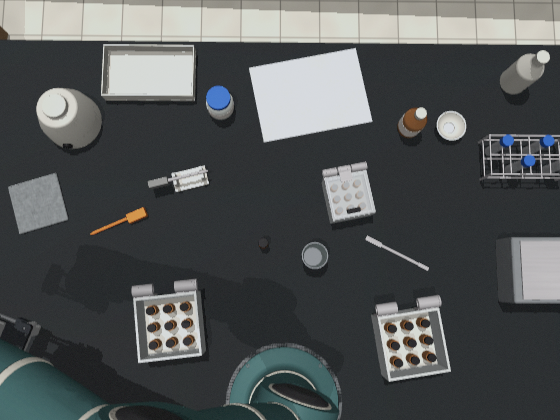

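View pics/side0.png

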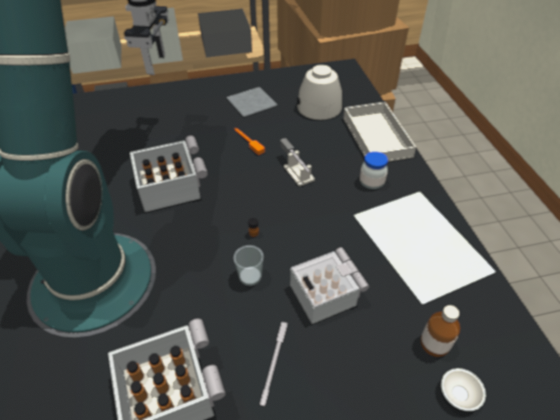

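Run:
```python
import cv2,numpy as np
p=np.load("f_top.npz")["p"]
a=cv2.resize(p[150:235,310:390],None,fx=7,fy=7,interpolation=cv2.INTER_CUBIC); cv2.imwrite("pics/c1.png",a)
a=cv2.resize(p[155:200,140:220],None,fx=10,fy=10,interpolation=cv2.INTER_CUBIC); cv2.imwrite("pics/c2.png",a)
p=np.load("f_side.npz")["p"]
a=cv2.resize(p[235:325,280:380],None,fx=6,fy=6,interpolation=cv2.INTER_CUBIC); cv2.imwrite("pics/c3.png",a)
a=cv2.resize(p[130:190,270:330],None,fx=10,fy=10,interpolation=cv2.INTER_CUBIC); cv2.imwrite("pics/c4.png",a)
```

```text
(no output)
```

View pics/c1.png

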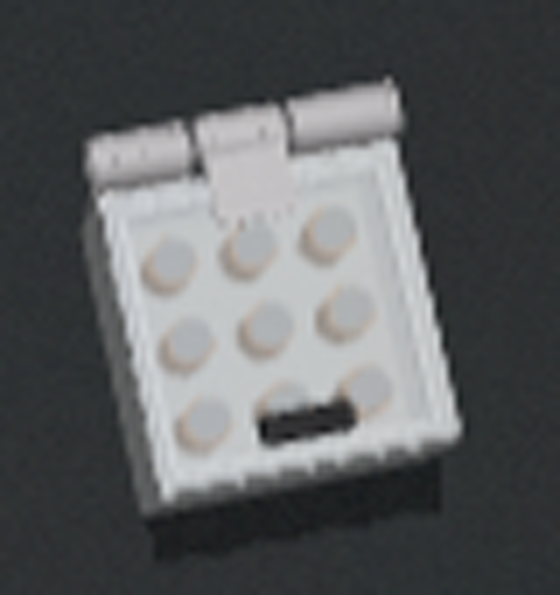

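View pics/c2.png

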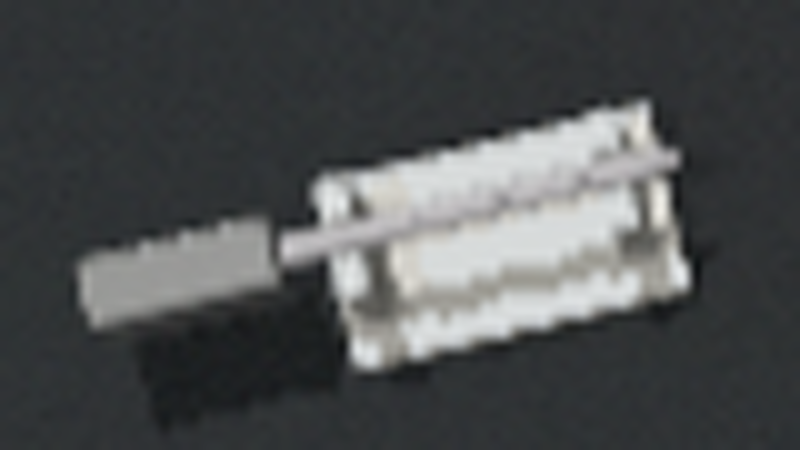

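View pics/c3.png

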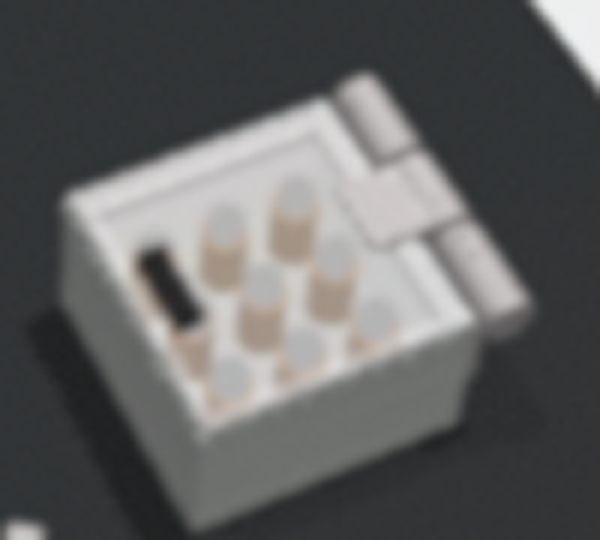

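View pics/c4.png

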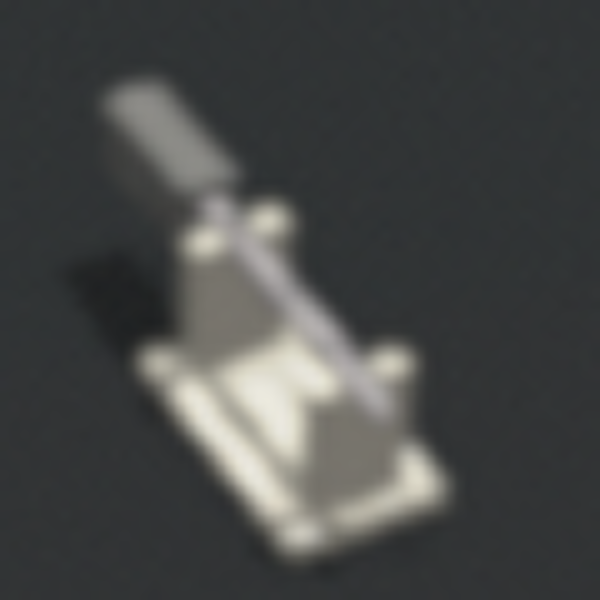

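```bash
cat > h.py <<'E'
import numpy as np,cv2,json
from scipy.optimize import least_squares
import station
arm=station.arm
C={n:arm.camera_params(n) for n in("top","side")}
def proj(n,X):
    c=C[n];q=np.atleast_2d(X)@np.array(c["R"]).T+np.array(c["t"]);q=q@np.array(c["mtx"]).T;return q[:,:2]/q[:,2:]
def back(n,uv,z):
    c=C[n];R=np.array(c["R"]);o=-R.T@np.array(c["t"])
    uv=np.atleast_2d(uv);d=np.c_[uv,np.ones(len(uv))]@np.linalg.inv(c["mtx"]).T@R
    return o+d*((z-o[2])/d[:,2])[:,None]
def W(pose,L): # pose x,y,yaw ; L local mm
    x,y,a=pose[:3];L=np.atleast_2d(L)/1000.;c,s=np.cos(a),np.sin(a)
    return np.c_[x+c*L[:,0]-s*L[:,1],y+s*L[:,0]+c*L[:,1],L[:,2]]
def uncrop(uv,x0,y0,f): return (np.array(uv,float)+.5)/f-.5+np.array([x0,y0])
def circ(x,y,z,r,n=24): # circle in xz plane
    t=np.linspace(0,2*np.pi,n);return np.c_[x+r*np.cos(t),0*t+y,z+r*np.sin(t)]
def case_lines():
    Ls=[]
    for z in(0,64):Ls.append([[-55,-55,z],[55,-55,z],[55,55,z],[-55,55,z],[-55,-55,z]])
    Ls.append([[-54,-55,69],[54,-55,69],[54,55,69],[-54,55,69],[-54,-55,69]])
    for y in(55,19,16,-16,-19,-55):Ls.append(circ(67,y,64,10))
    return [np.array(l,float) for l in Ls]
def pin_lines(z0=50,y0=77):
    Ls=[]
    for z in(z0-15,z0+9):Ls.append([[-9,y0-25,z],[9,y0-25,z],[9,y0+25,z],[-9,y0+25,z],[-9,y0-25,z]])
    for dx in(-4,4):Ls.append([[dx,y0-25,z0],[dx,y0-120,z0],[0,y0-129,z0]])
    return [np.array(l,float) for l in Ls]
def rest_lines():
    return [np.array([[-25,-45,0],[25,-45,0],[25,45,0],[-25,45,0],[-25,-45,0]],float)]
def draw(n,img,box,f,items,out):
    x0,y0,x1,y1=box
    a=cv2.resize(img[y0:y1,x0:x1],None,fx=f,fy=f,interpolation=cv2.INTER_CUBIC)
    for pose,Ls,col in items:
        for l in Ls:
            uv=(proj(n,W(pose,l))-[x0,y0]+.5)*f-.5
            cv2.polylines(a,[np.round(uv*8).astype(np.int32)],False,col,1,cv2.LINE_AA,3)
    cv2.imwrite(out,a)
E
python3 - <<'E'
from h import *
t=uncrop([[105,192],[388,148],[458,440],[165,500]],310,150,7)
X=back("top",t,.069);print(X.round(4))
for i in range(4):print(np.linalg.norm(X[i]-X[(i+1)%4]))
s=uncrop([[325,97],[475,325],[207,435],[65,195]],280,235,6)
X=back("side",s,.067);print(X.round(4))
for i in range(4):print(np.linalg.norm(X[i]-X[(i+1)%4]))
# pin grip top corners
t=uncrop([[268,218],[278,285],[92,328],[80,262]],140,155,10)
X=back("top",t,.059);print(X.round(4));
for i in range(4):print(np.linalg.norm(X[i]-X[(i+1)%4]))
t=back("top",uncrop([680,158],140,155,10),.05);print("tip",t)
s=uncrop([[240,180],[185,198],[105,98],[160,82]],270,130,10)
X=back("side",s,.059);print(X.round(4));
print("tip",back("side",uncrop([388,412],270,130,10),.05))
d=np.load("f_top.npz")["d"];c=C["top"]
for u,v in((348,205),(160,183),(250,300)):
    z=d[v,u];q=np.linalg.inv(c["mtx"])@[u,v,1]*z;print(np.array(c["R"]).T@(q-c["t"]))
E
```

```text
[[ 0.559  -0.1037  0.069 ]
 [ 0.5758 -0.206   0.069 ]
 [ 0.4699 -0.2291  0.069 ]
 [ 0.4478 -0.1242  0.069 ]]
0.10363902523907445
0.10837639894199765
0.10726155648980742
0.1130298778297388
[[ 0.5598 -0.0978  0.067 ]
 [ 0.5805 -0.208   0.067 ]
 [ 0.4756 -0.2293  0.067 ]
 [ 0.4524 -0.1197  0.067 ]]
0.11208383322896667
0.10704478133737234
0.11207086062827619
0.10963628185997845
[[0.5598 0.295  0.059 ]
 [0.5427 0.2919 0.059 ]
 [0.5314 0.3382 0.059 ]
 [0.5483 0.3418 0.059 ]]
0.017388872818007734
0.04764290839912635
0.01719745681413067
0.048260522813863414
tip [[0.57775998 0.19258416 0.05      ]]
[[0.5638 0.2935 0.059 ]
 [0.5465 0.2893 0.059 ]
 [0.5346 0.3394 0.059 ]
 [0.552  0.343  0.059 ]]
tip [[0.58170402 0.1971447  0.05      ]]
[ 0.4881959  -0.16176432  0.06922388]
[0.54281629 0.31050129 0.05847139]
[0.25048733 0.08290625 0.00080203]
```

Run:
```python
from h import *
def fit(n,uv,L,p0):
    f=lambda p:(proj(n,W(p,L))-uv).ravel()
    r=least_squares(f,p0);print(n,r.x.round(4),np.abs(r.fun).max().round(2));return r.x
P=[[54,55,69],[54,-55,69],[-54,-55,69],[-54,55,69]]
ct=fit("top",uncrop([[105,192],[388,148],[458,440],[165,500]],310,150,7),P,[.516,-.165,.19])
Q=[[55,55,64],[-55,-55,64],[-55,55,64]]
cs=fit("side",uncrop([[325,97],[475,325],[207,435],[65,195]],280,235,6),[[55,55,66],[55,-55,66],[-55,-55,66],[-55,55,66]],[.516,-.165,.19])
G=[[9,52,59],[-9,52,59],[-9,102,59],[9,102,59],[0,-52,50]]
pt=fit("top",uncrop([[268,218],[278,285],[92,328],[80,262],[682,158]],140,155,10),G,[.56,.245,.24])
ps=fit("side",uncrop([[240,180],[185,198],[105,98],[160,82],[388,412]],270,130,10),G,[.56,.245,.24])
p=np.load("f_top.npz")["p"];q=np.load("f_side.npz")["p"]
g=(0,255,0)
draw("top",p,(310,150,390,235),7,[(ct,case_lines(),g)],"pics/o1.png")
draw("side",q,(280,235,380,325),6,[(cs,case_lines(),g)],"pics/o2.png")
draw("top",p,(140,155,220,200),10,[(pt,pin_lines(),g),(pt,rest_lines(),(255,0,0))],"pics/o3.png")
draw("side",q,(270,130,330,190),10,[(ps,pin_lines(),g),(ps,rest_lines(),(255,0,0))],"pics/o4.png")
```

```text
top [ 0.5131 -0.1658  0.193 ] 1.35
side [ 0.5174 -0.1632  0.2025] 0.68
top [0.5647 0.2422 0.2495] 0.64
side [0.5684 0.2431 0.251 ] 1.07
```

View pics/o1.png

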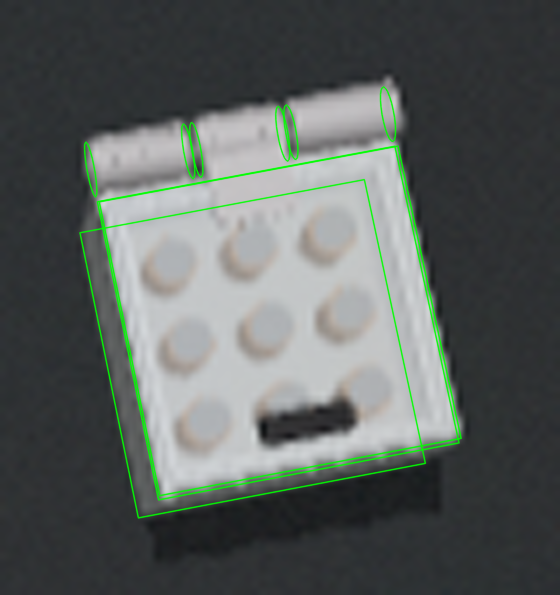

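View pics/o2.png

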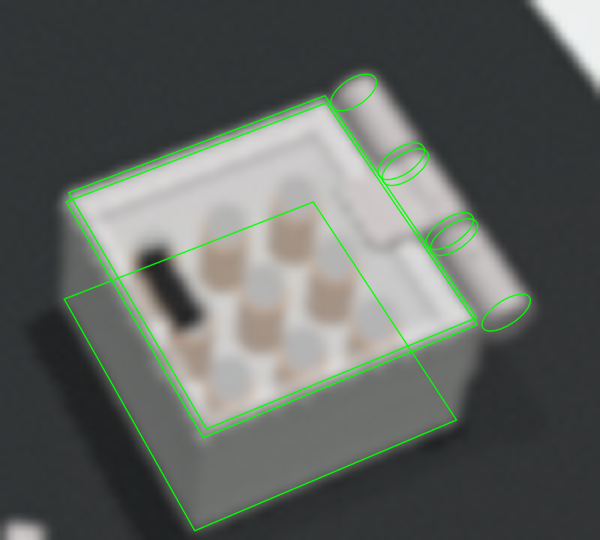

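View pics/o3.png

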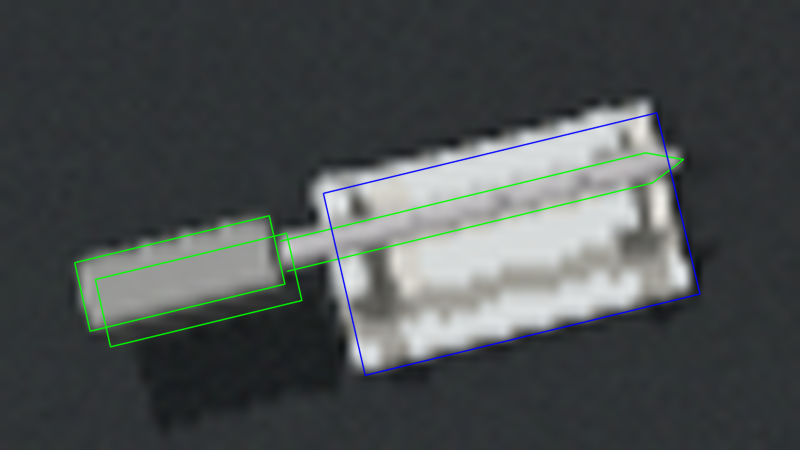

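View pics/o4.png

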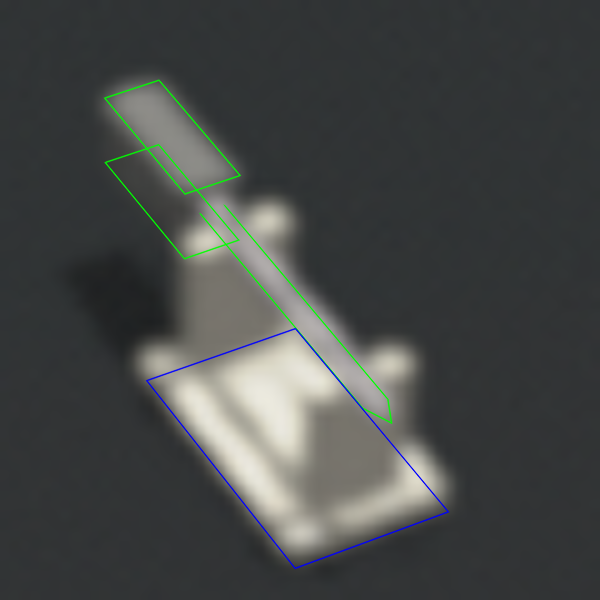

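```bash
cat >> h.py <<'E'
from scipy.spatial.transform import Rotation as Ro
def ori(a,sg,tilt=0.):
    y=sg*np.array([np.cos(a),np.sin(a),0]);x=np.array([0,0,-1.]);z=np.cross(x,y)
    return Ro.from_matrix(np.c_[x,y,z]).as_quat()
case=np.array([.515,-.1645,.203]); rest=np.array([.5665,.2427,.250])
def head(d,dx=0,dz=0,cs=None): # pin_head world at d mm beyond mouth
    return W(case if cs is None else cs,[67+dx,55+d,64+dz])[0]
GD=arm.grip_depth
def st():
    s=arm.read_state();return s
E
python3 - <<'E'
from h import *
print(Ro.from_quat(arm.read_state()["tool_rot"]).as_matrix().round(2))
h=W(rest,[0,77,50])[0];print(h)
for sg in(1,-1):
    for nm,p,a in(("hover",h+[0,0,.1],.25),("grasp",h,.25),("pre",head(150),.203),("home",head(25),.203)):
        j=arm.inverse_kinematics(p-[0,0,GD],ori(a,sg)); print(sg,nm,p.round(3),None if j is None else np.round(j,2))
E
```

```text
[[-0.    0.34  0.94]
 [-0.    0.94 -0.34]
 [-1.   -0.    0.  ]]
[0.5474499  0.31730626 0.05      ]
1 hover [0.547 0.317 0.15 ] [-0.8   0.52  0.3   1.67 -0.18  0.98 -0.18]
1 grasp [0.547 0.317 0.05 ] [-0.77  0.65  0.26  1.72 -0.22  0.8  -0.15]
1 pre [0.539 0.05  0.064] [-0.55  0.53  0.5   1.96 -0.37  0.74  0.38]
1 home [ 0.564 -0.073  0.064] [-0.36  0.59  0.57  1.89 -0.44  0.79  0.65]
-1 hover [0.547 0.317 0.15 ] [-0.38  0.52 -0.26  1.65  0.15  0.99  2.7 ]
-1 grasp [0.547 0.317 0.05 ] [-0.36  0.65 -0.3   1.71  0.25  0.82  2.63]
-1 pre [0.539 0.05  0.064] [-0.93  0.79  1.08  1.97 -0.88  0.95 -2.34]
-1 home [ 0.564 -0.073  0.064] [-0.69  0.83  1.08  1.9  -0.9   0.99 -2.13]
```

Run:
```python
from h import *
h=W(rest,[0,77,50])[0];q=ori(.25,1)
arm.goto(h+[0,0,.08-GD],q)
arm.move_gripper(.05,10)
p,d=arm.grab_frame("side");cv2.imwrite("pics/s1.png",cv2.resize(p[90:210,220:380],None,fx=5,fy=5,interpolation=cv2.INTER_CUBIC))
s=st();print(s["time_s"],s["position"],h)
```

```text
2.5833 [0.54747236 0.31730221 0.11120397] [0.5474499  0.31730626 0.05      ]
```

View pics/s1.png

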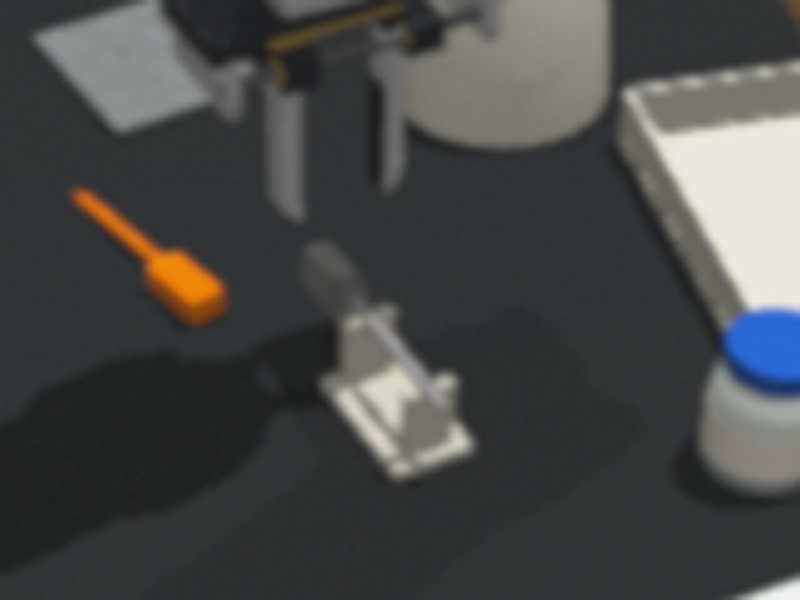

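Run:
```python
from h import *
s=st();print((proj("side",s["position"])-[220,90])*5, (proj("side",s["position"]+[[.01,0,0],[0,.01,0]])-[220,90])*5)
arm.move_straight(W(rest,[0,77,50])[0]-[0,0,GD],velocity=.08)
print(st()["ft_force"],st()["time_s"])
p,d=arm.grab_frame("side");cv2.imwrite("pics/s2.png",cv2.resize(p[120:200,260:340],None,fx=7,fy=7,interpolation=cv2.INTER_CUBIC))
```

```text
[[330.79915796 193.30288395]] [[348.01011903 190.79868604]
 [326.68001086 182.90597106]]
[ 0.1951681   0.27006451 -0.11993111] 3.7333
```

View pics/s2.png

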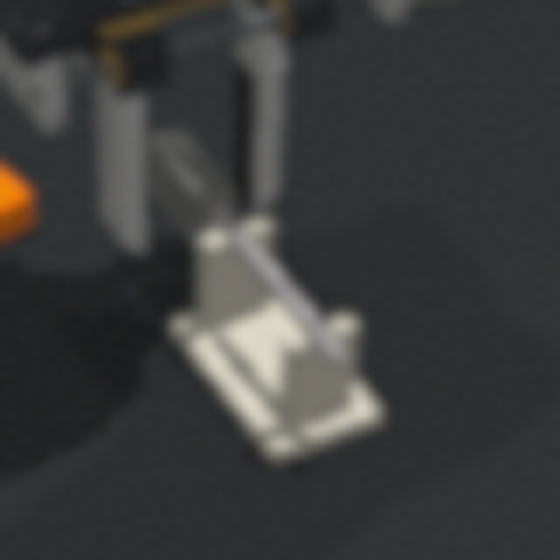

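Run:
```python
from h import *
arm.move_gripper(.0,8); s=st(); print(s["finger_gap"],s["ft_force"])
arm.move_gripper(.0,40); s=st(); print(s["finger_gap"],s["ft_force"],s["time_s"])
p0=s["position"]
arm.move_straight(p0+[0,0,.05],velocity=.08); s=st(); print(s["finger_gap"],s["ft_force"],s["wrist_torque"],s["time_s"])
for n in("top","side"):
    p,d=arm.grab_frame(n);np.savez(f"g_{n}.npz",p=p,d=d)
p=np.load("g_side.npz")["p"];cv2.imwrite("pics/s3.png",cv2.resize(p[90:180,260:350],None,fx=6,fy=6,interpolation=cv2.INTER_CUBIC))
p=np.load("g_top.npz")["p"];cv2.imwrite("pics/t3.png",cv2.resize(p[140:220,110:220],None,fx=7,fy=7,interpolation=cv2.INTER_CUBIC))
```

```text
0.01785092668712158 [-0.17068815 -0.94308702 -0.08830804]
0.017953513544433967 [-1.45065471 -1.18724161  0.4347268 ] 4.6
0.01765052488648536 [-0.4721204   0.51126541 -0.66334715] [-0.06174221  0.08043716  0.02356752] 5.375
```

View pics/s3.png

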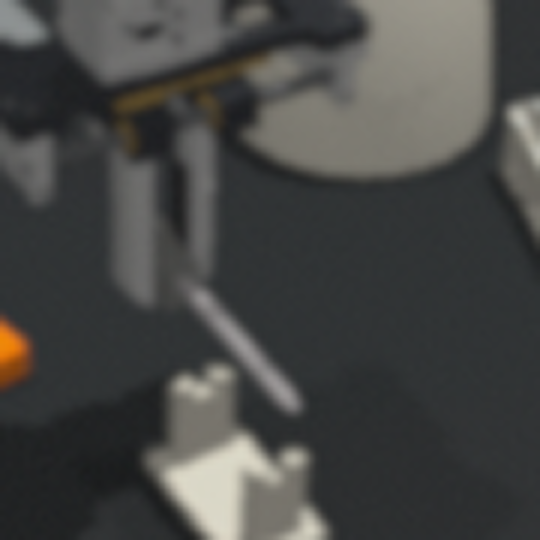

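View pics/t3.png

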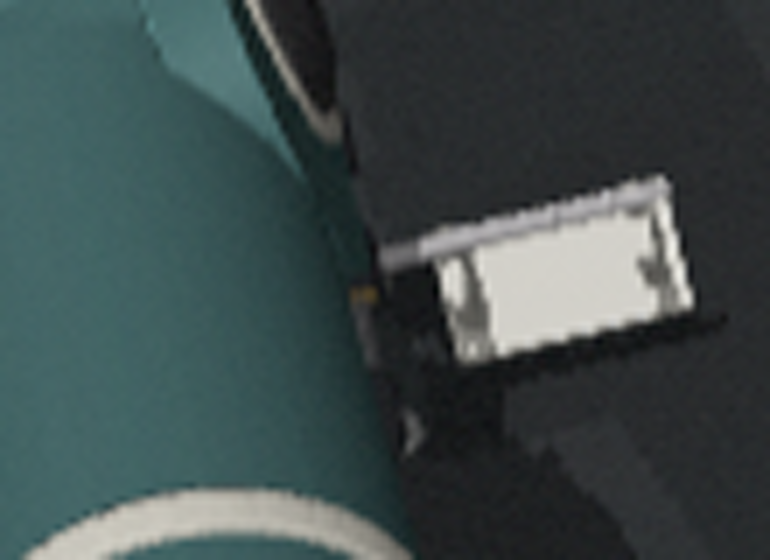

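Run:
```python
from h import *
q=ori(.203,1)
arm.goto(head(165,0,36)-[0,0,GD],q)
arm.move_straight(head(155)-[0,0,GD],velocity=.1)
arm.sleep(.3)
s=st();print(s["time_s"],s["position"],s["finger_gap"],s["ft_force"])
for n in("top","side"):
    p,d=arm.grab_frame(n);np.savez(f"i_{n}.npz",p=p,d=d)
p=np.load("i_side.npz")["p"];cv2.imwrite("pics/s4.png",cv2.resize(p[180:310,290:400],None,fx=6,fy=6,interpolation=cv2.INTER_CUBIC)[:600])
p=np.load("i_top.npz")["p"];cv2.imwrite("pics/t4.png",cv2.resize(p[150:220,260:370],None,fx=7,fy=7,interpolation=cv2.INTER_CUBIC))
```

```text
7.2917 [0.53850254 0.05491427 0.04560717] 0.01815020295055255 [-0.37252304 -0.09154549 -0.09669238]
```

View pics/s4.png

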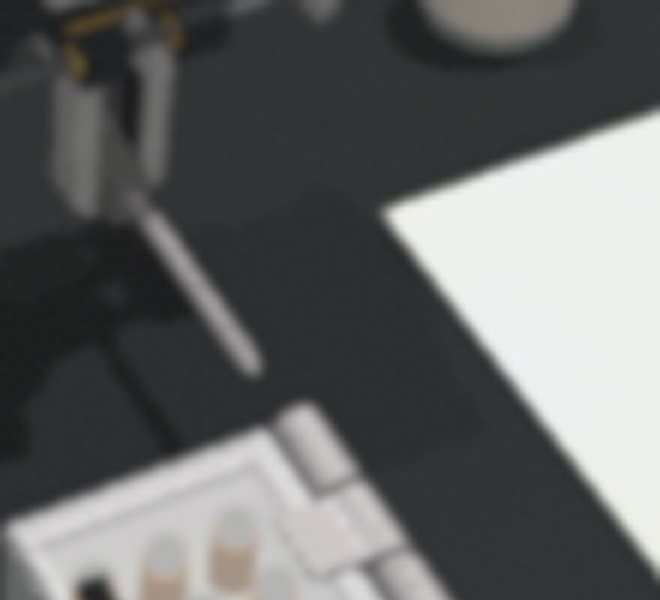

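View pics/t4.png

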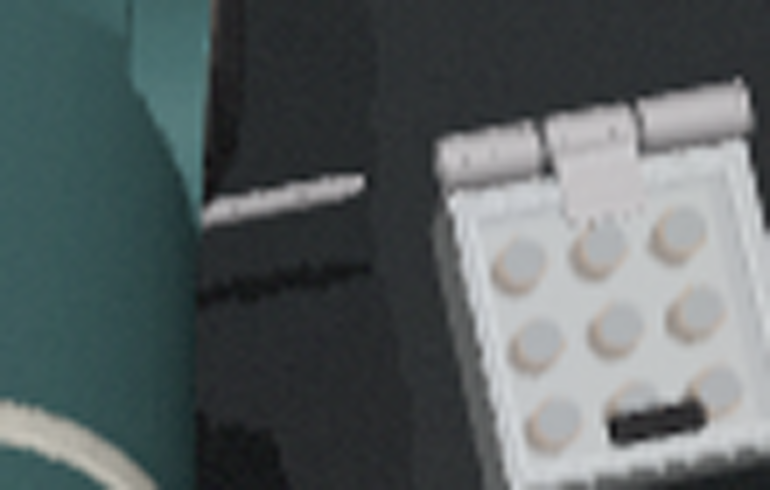

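```bash
cat >> h.py <<'E'
from scipy.ndimage import map_coordinates
def prof(img,uv,nrm,half,step=.1):
    t=np.arange(-half,half+1e-6,step);P=uv+t[:,None]*nrm
    return t,map_coordinates(img,[P[:,1],P[:,0]],order=1)
def cross(t,v,rise,lo=None,hi=None):
    # half crossing between low/high
    lo=np.percentile(v,5) if lo is None else lo;hi=np.percentile(v,95) if hi is None else hi
    m=(lo+hi)/2;s=v-m
    k=[i for i in range(len(v)-1) if (s[i]<0<=s[i+1] if rise else s[i]>=0>s[i+1])]
    return [t[i]+(t[i+1]-t[i])*(-s[i])/(s[i+1]-s[i]) for i in k]
def camc(n):
    c=C[n];return -np.array(c["R"]).T@np.array(c["t"])
def pxn(n,A,u):
    a=proj(n,A)[0];b=proj(n,A+u*.005)[0];d=(b-a)/np.linalg.norm(b-a);return a,np.array([-d[1],d[0]])
def sens(n,A,ex):
    a,nr=pxn(n,A,EY);r=[]
    for e in(ex,np.array([0,0,1.])):
        r.append((proj(n,A+e*.001)[0]-a)@nr)
    return a,nr,np.array(r)  # px per mm in local x, z
def measure(imgs,A,ex,ey,kind,half=6,dbg=False):
    """mean lateral pixel offsets at axis point A; returns dict cam-> (off px, sens)"""
    global EY;EY=ey;o={}
    for n,im in imgs.items():
        g=im.astype(float).mean(2)
        a,nr,sv=sens(n,A,ex)
        if kind=="shank":
            t,v=prof(g,a,nr,half);lo=np.median(v[:15]);
            i=np.argmax(v*(np.abs(t)<4.5));w=np.clip(v-(min(v[0:20].mean(),v[-20:].mean())+.5*(v[i]-min(v[0:20].mean(),v[-20:].mean()))),0,None)
            m=np.abs(t-t[i])<3;off=(w*m*t).sum()/(w*m).sum()
        else:
            ray=A-camc(n);w=np.cross(ray,ey);w/=np.linalg.norm(w)
            if w@ex<0:w=-w
            E_=A+.010*w;e=proj(n,E_)[0]
            dirn=(e-a)@nr; sg=np.sign(dirn); 
            t,v=prof(g,e,nr*sg,half)   # outward positive
            hi=np.median(v[(t>-2.5)&(t<-1)]);lo=np.median(v[t>3]);
            k=cross(t,v,False,lo,hi);k=[x for x in k if abs(x)<4.5]
            off=sg*min(k,key=abs) if k else np.nan
        o[n]=(off,sv)
    return o
def solve(o):
    M=np.array([o[n][1] for n in o]);b=np.array([o[n][0] for n in o]);return np.linalg.solve(M,b)
E
cat > m.py <<'E'
from h import *
def run(pre,hd,cs=case,yaws=None,ss=(50,60,70,80,90,100)):
    a=cs[2];ex=np.array([np.cos(a),np.sin(a),0]);ey=np.array([-np.sin(a),np.cos(a),0])
    im={n:np.load(f"{pre}_{n}.npz")["p"] for n in("top","side")}
    for s in ss:
        A=hd-ey*(25+s)/1000
        o=measure(im,A,ex,ey,"shank");print("shank",s,[round(o[n][0],2) for n in o],"dx,dz mm",solve(o).round(2))
    for d in(-5,-12,-20,-30,-78,-85,-92,-100):
        A=W(cs,[67,55+d,64])[0]
        o=measure(im,A,ex,ey,"kn");print("kn",d,[round(o[n][0],2) for n in o],"dx,dz",solve(o).round(2))
if __name__=="__main__":
    s=st();run("i",s["position"]+[0,0,GD])
E
python3 m.py
```

```text
shank 50 [np.float64(-0.35), np.float64(0.78)] dx,dz mm [-2.64 10.05]
shank 60 [np.float64(-0.37), np.float64(0.8)] dx,dz mm [-2.71 10.28]
shank 70 [np.float64(-0.34), np.float64(0.79)] dx,dz mm [-2.58  9.95]
shank 80 [np.float64(-0.2), np.float64(0.8)] dx,dz mm [-2.01  8.72]
shank 90 [np.float64(-0.22), np.float64(0.88)] dx,dz mm [-2.23  9.65]
shank 100 [np.float64(-0.32), np.float64(0.65)] dx,dz mm [-2.26  8.44]
kn -5 [np.float64(-0.45), np.float64(0.99)] dx,dz [-3.27 12.34]
kn -12 [np.float64(-0.3), np.float64(0.93)] dx,dz [-2.59 10.55]
kn -20 [np.float64(-0.34), np.float64(0.95)] dx,dz [-2.78 11.05]
kn -30 [np.float64(-0.45), np.float64(1.08)] dx,dz [-3.39 12.97]
kn -78 [np.float64(-0.23), np.float64(0.98)] dx,dz [-2.32 10.04]
kn -85 [np.float64(-0.51), np.float64(0.96)] dx,dz [-3.41 12.26]
kn -92 [np.float64(-0.38), np.float64(0.93)] dx,dz [-2.83 10.8 ]
kn -100 [np.float64(-0.4), np.float64(0.85)] dx,dz [-2.81 10.33]
```

```bash
cat > ins.py <<'E'
from h import *
import sys
def go(ds,dx=0,dz=0,v=.04,lim=6):
    a=case[2];ex=np.array([np.cos(a),np.sin(a),0]);ey=np.array([-np.sin(a),np.cos(a),0])
    for d in ds:
        arm.move_straight(head(d,dx,dz)-[0,0,GD],velocity=v)
        s=st();f=s["ft_force"];F=np.array([f@ex,f@ey,f[2]])
        e=s["position"]-(head(d,dx,dz)-[0,0,GD])
        print(d,F.round(1),s["wrist_torque"].round(2),(e@ex*1e3).round(2),(e@ey*1e3).round(2),(e[2]*1e3).round(2),round(s["time_s"],2),s["finger_gap"].round(4))
        if np.abs(F).max()>lim: print("STOP");return False
    return True
E
python3 - <<'E'
from ins import *
go([142,136,131,127,123,119,115,110,105,100,95])
for n in("top","side"):
    p,d=arm.grab_frame(n);np.savez(f"j_{n}.npz",p=p,d=d)
p=np.load("j_side.npz")["p"];cv2.imwrite("pics/s5.png",cv2.resize(p[200:300,290:400],None,fx=6,fy=6,interpolation=cv2.INTER_CUBIC))
p=np.load("j_top.npz")["p"];cv2.imwrite("pics/t5.png",cv2.resize(p[150:220,260:370],None,fx=7,fy=7,interpolation=cv2.INTER_CUBIC))
E
```

```text
Traceback (most recent call last):
  File "ins.py", line 9, in go
    print(d,F.round(1),s["wrist_torque"].round(2),(e@ex*1e3).round(2),(e@ey*1e3).round(2),(e[2]*1e3).round(2),round(s["time_s"],2),s["finger_gap"].round(4))
                                                                                                                                   ^^^^^^^^^^^^^^^^^^^^^
AttributeError: 'float' object has no attribute 'round'
```

```bash
sed -i 's/s\["finger_gap"\].round(4)/round(s["finger_gap"],4)/' ins.py
python3 - <<'E'
from ins import *
go([136,131,127,123,119,115,110,105,100,95])
for n in("top","side"):
    p,d=arm.grab_frame(n);np.savez(f"j_{n}.npz",p=p,d=d)
p=np.load("j_side.npz")["p"];cv2.imwrite("pics/s5.png",cv2.resize(p[200:300,290:400],None,fx=6,fy=6,interpolation=cv2.INTER_CUBIC))
p=np.load("j_top.npz")["p"];cv2.imwrite("pics/t5.png",cv2.resize(p[150:220,260:370],None,fx=7,fy=7,interpolation=cv2.INTER_CUBIC))
E
```

```text
136 [ 0.7 -0.  -0.5] [-0.03  0.06 -0.03] -0.02 -0.27 0.01 8.17 0.0178
131 [ 0.   0.4 -1. ] [-0.04  0.02 -0.01] -0.0 -0.32 0.01 8.44 0.0177
127 [ 0.8  0.4 -0.7] [0.   0.08 0.01] -0.02 -0.28 0.01 8.69 0.018
123 [ 1.2 -0.2 -1. ] [-0.05  0.08  0.04] -0.0 -0.29 0.02 8.94 0.0175
119 [0.5 0.3 0.2] [-0.02  0.05 -0.02] -0.01 -0.31 0.02 9.19 0.0179
115 [-0.3 -0.2 -0.8] [-0.04  0.04 -0.01] -0.0 -0.34 0.01 9.44 0.0175
110 [-0.2 -0.9 -0.3] [-0.05  0.08  0.02] -0.04 -0.33 0.0 9.72 0.0177
105 [ 0.6 -0.3 -0.7] [-0.    0.06  0.04] -0.01 -0.37 0.02 9.99 0.0177
100 [ 0.4  0.9 -0.5] [-0.03  0.08  0.01] -0.04 -0.34 0.01 10.27 0.0177
95 [-0.6  0.  -0.5] [-0.03  0.03  0.02] -0.04 -0.33 0.01 10.54 0.018
```

View pics/s5.png

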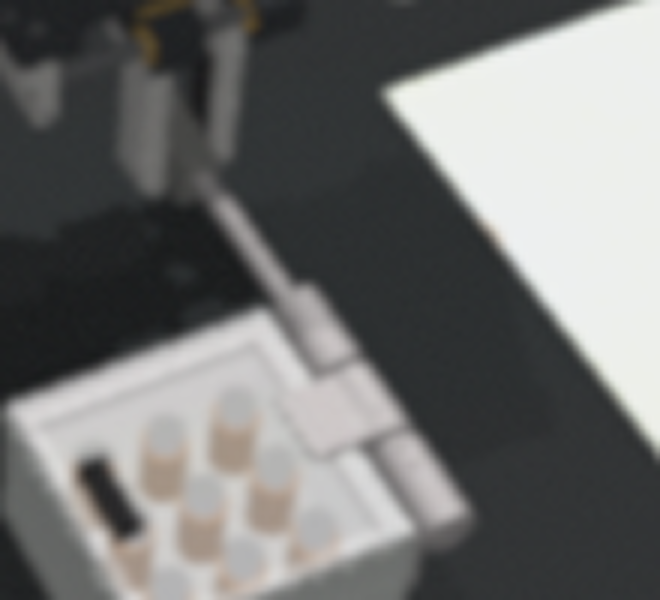

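View pics/t5.png

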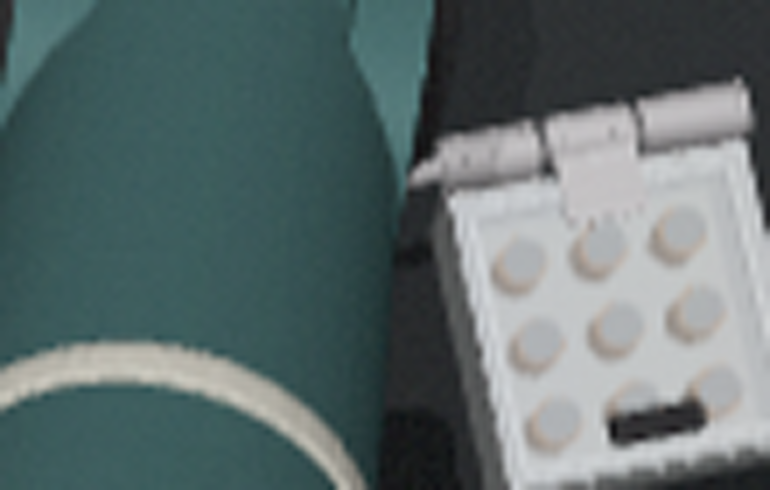

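Run:
```python
from ins import *
go([91,88,84,80,75,70,65,60,56,52,48,44,40,36,32,30])
for n in("top","side"):
    p,d=arm.grab_frame(n);np.savez(f"j_{n}.npz",p=p,d=d)
p=np.load("j_side.npz")["p"];cv2.imwrite("pics/s6.png",cv2.resize(p[200:300,290:400],None,fx=6,fy=6,interpolation=cv2.INTER_CUBIC))
```

```text
91 [-0.   0.2 -1.2] [-0.05  0.08 -0.04] -0.0 -0.35 0.02 10.89 0.0178
88 [ 0.1 -0.  -0.8] [-0.06  0.01  0.04] -0.03 -0.2 -0.0 11.14 0.0178
84 [-0.1  0.2 -0.3] [-0.06  0.1   0.03] -0.03 -0.32 0.03 11.39 0.0178
80 [ 0.  -0.1 -0.9] [0.03 0.05 0.  ] -0.04 -0.31 -0.01 11.64 0.0179
75 [ 0.4 -0.  -1.4] [-0.03  0.06  0.05] -0.02 -0.36 0.01 11.92 0.0178
70 [-0.2 -0.5 -1.3] [-0.01  0.01 -0.04] -0.05 -0.36 0.0 12.19 0.0178
65 [-1.2  0.3 -0.7] [-0.07  0.06  0.03] -0.06 -0.33 -0.01 12.47 0.018
60 [-0.8  0.3  0.1] [-0.04  0.05  0.01] -0.02 -0.37 0.02 12.74 0.0178
56 [ 0.6 -0.5 -1.4] [-0.07  0.07  0.03] -0.03 -0.31 0.01 12.99 0.0179
52 [-0.6 -0.2 -1.1] [-0.11  0.09 -0.04] -0.04 -0.29 -0.0 13.24 0.018
48 [-0.3 -0.1 -0.2] [-0.    0.05 -0.  ] -0.03 -0.31 0.01 13.49 0.0176
44 [-0.5  0.3 -1.9] [-0.    0.07  0.02] -0.04 -0.29 0.01 13.74 0.0178
40 [ 0.5  0.4 -1.6] [-0.01  0.    0.01] 0.0 -0.31 0.0 13.99 0.0178
36 [-0.3  0.  -0.7] [-0.01  0.07  0.01] -0.06 -0.32 0.01 14.24 0.0175
32 [-0.3  0.  -0.3] [-0.08  0.11 -0.04] -0.04 -0.33 0.02 14.49 0.0171
30 [ 0.8  0.2 -0.9] [-0.02  0.02 -0.  ] -0.02 -0.13 0.02 14.74 0.0178
```

View pics/s6.png

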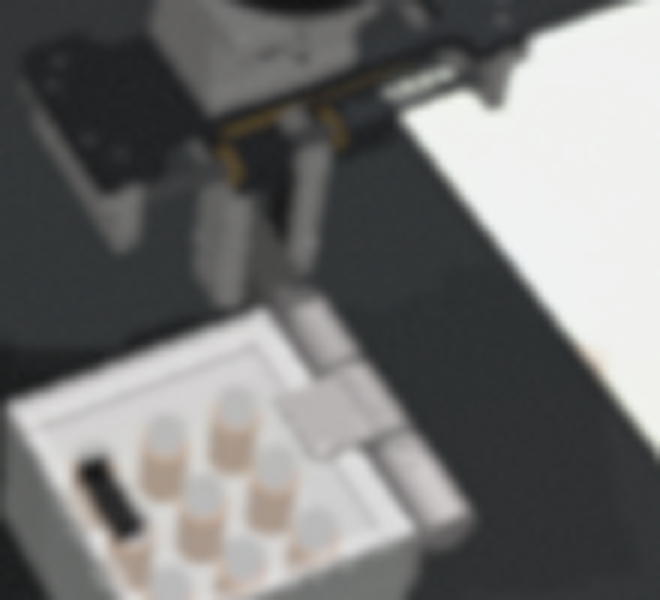

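Run:
```python
from ins import *
go([29,28,27,26,25,24.2,23.4,22.6,21.8,21,20.2,19.4],v=.01,lim=5)
arm.sleep(.3);s=st();print(s["ft_force"],s["finger_gap"],s["time_s"])
for n in("top","side"):
    p,d=arm.grab_frame(n);np.savez(f"k_{n}.npz",p=p,d=d)
p=np.load("k_side.npz")["p"];cv2.imwrite("pics/s7.png",cv2.resize(p[200:300,290:400],None,fx=6,fy=6,interpolation=cv2.INTER_CUBIC))
```

```text
29 [-0.4 -0.2 -0.3] [-0.04  0.04  0.04] -0.01 -0.05 -0.01 15.09 0.0177
28 [-0.1  0.6 -0.2] [0.   0.06 0.02] -0.03 -0.07 -0.02 15.34 0.0176
27 [-0.2 -0.1 -0.6] [-0.04  0.05 -0.05] -0.01 -0.08 0.0 15.59 0.0176
26 [-0.  -0.3 -0.2] [-0.02  0.04 -0.02] 0.0 -0.07 0.01 15.84 0.0175
25 [-0.1 -0.5 -1. ] [-0.06  0.07 -0.02] -0.02 -0.05 -0.0 16.09 0.0182
24.2 [ 1.  -0.2 -0.1] [-0.05  0.06  0.02] 0.01 -0.04 -0.01 16.34 0.0178
23.4 [ 0.1 -0.8  0.2] [-0.04  0.09  0.04] -0.02 -0.08 -0.02 16.59 0.0178
22.6 [-0.4  3.4  1. ] [0.79 0.2  0.01] 0.04 0.44 -0.03 16.84 0.0176
21.8 [-2.4  7.2  2.1] [ 1.78  0.59 -0.11] 0.04 1.14 -0.04 17.09 0.0176
STOP
[-2.83770321  8.0825889   3.32891718] 0.01767030769253665 17.3917
```

View pics/s7.png

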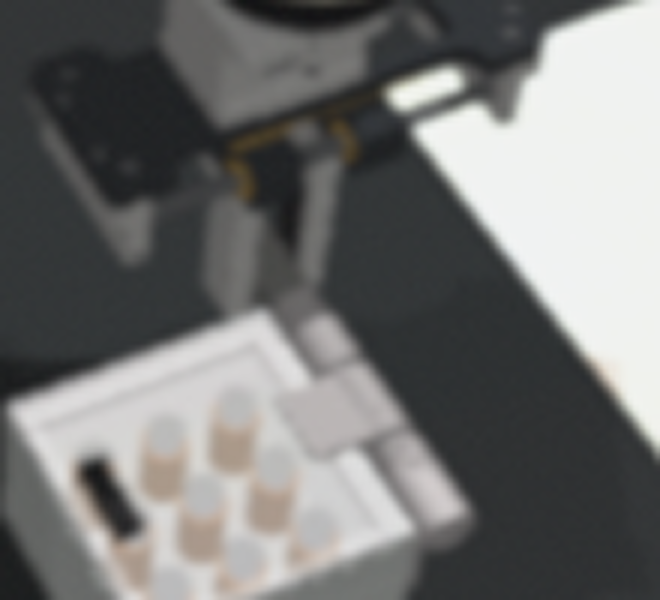

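Run:
```python
from ins import *
go([22.5],v=.01,lim=30)
for dz in(-.6,-1.2,-1.8,-2.4):
    go([22.5],dz=dz,v=.01,lim=30)
    if st()["ft_force"][2]>3: break
arm.sleep(.2);s=st();print(s["ft_force"],s["wrist_torque"],s["time_s"])
```

```text
22.5 [-0.9  6.2  1. ] [ 1.23  0.32 -0.07] 0.03 0.51 -0.05 17.74 0.018
22.5 [0.1 5.7 1.1] [ 1.34  0.24 -0.09] 0.1 0.47 -0.01 17.99 0.0176
22.5 [0.7 5.5 0.2] [ 1.27  0.24 -0.02] 0.12 0.48 -0.02 18.24 0.0177
22.5 [ 0.5  6.3 -0.1] [1.24 0.16 0.  ] 0.17 0.49 -0.01 18.49 0.0178
22.5 [-0.6  7.2  5.6] [ 1.24  0.64 -0.07] 0.25 0.52 0.26 18.74 0.0178
[-2.32687928  5.66026393  5.3534564 ] [ 1.25222804  0.54134084 -0.06608924] 18.9417
```

Run:
```python
from ins import *
go([22.6],dz=-2.1,v=.01,lim=30)
arm.move_gripper(.03); arm.sleep(.2);arm.move_gripper(.045);s=st();print(s["ft_force"],s["finger_gap"],s["time_s"])
p=s["position"];arm.move_straight(p+[0,0,.13],velocity=.1)
arm.goto([.40,.35,.25],ori(.25,1))
s=st();print(s["ft_force"],s["time_s"])
for n in("top","side"):
    p,d=arm.grab_frame(n);np.savez(f"k_{n}.npz",p=p,d=d)
p=np.load("k_side.npz")["p"];cv2.imwrite("pics/s8.png",cv2.resize(p[220:320,280:390],None,fx=6,fy=6,interpolation=cv2.INTER_CUBIC));cv2.imwrite("pics/s9.png",p)
p=np.load("k_top.npz")["p"];cv2.imwrite("pics/t8.png",cv2.resize(p[150:230,290:390],None,fx=7,fy=7,interpolation=cv2.INTER_CUBIC))
```

```text
22.6 [-0.4  5.8  2.5] [ 1.21  0.37 -0.01] 0.19 0.37 0.12 19.19 0.0174
[ 0.36719852  0.85065347 -0.36839818] 0.04509192328015175 20.2917
[0.03455153 0.12784194 0.00795517] 23.4333
```

View pics/s8.png

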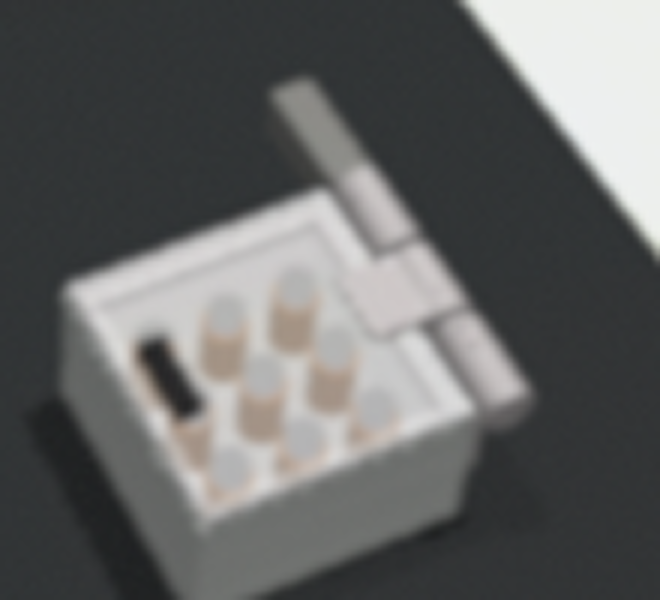

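View pics/t8.png

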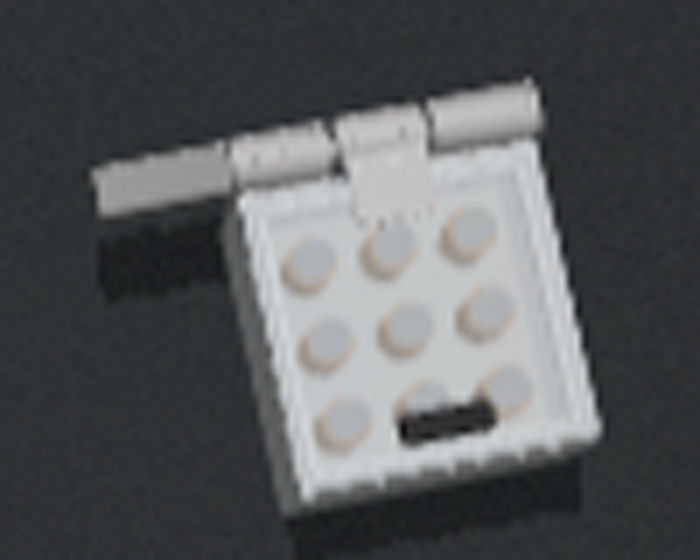

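View pics/s9.png

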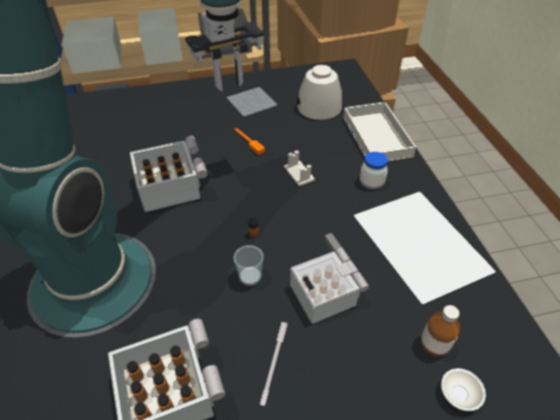

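The grip now sits flush against the first knuckle: the top crop shows its end at about (230,165), touching it. The lid looks unchanged, the glassware is where it was, and the gripper is clear.

Run:
```python
from station import arm
arm.sign_off()
```

```text
the job is handed in; nothing more can be done
```

The hinge pin is fully home in the vial case, with its grip against the first knuckle. I let go of it and handed the job in at about 23.4 s, inside the 46 s limit.

- **Insertion:** I lifted the pin off its rest by the grip and compared its shank with the knuckles in both cameras before starting. The sideways difference was under about 0.5 mm. It then slid in with no noticeable resistance until firm contact.
- **Seating:** I pushed to about 8 N, lowered the pin until it rested in the bore, then opened the fingers and backed away.
- **Last checks:** Both final pictures show no visible gap at the first knuckle. The lid looks unmoved, and the bottle, jar, beaker and small vial stand where they were.

**Disagreements:** The two cameras differed by about 4 mm in absolute position, so I relied on the relative comparison. The cameras could not fix height well along the hinge. For height I used the given dimensions. Contact came about 2 mm deeper than my estimate of home, which I put down to error in the estimated case and grasp positions along the hinge.

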